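# Draw the bottom plinth blank from the dispenser and lay it on the painting stand

### The arm

A 7-joint arm with a two-finger parallel gripper is mounted at the origin on the work surface. World frame = base frame: x ahead of the robot, y to its left, z up, the work surface at z = 0. Lengths are in m, angles in rad, forces in N, time in s.
With the tool pointing down it reaches from about 0.4 to 0.875 m from the base axis. Payload 6.5 kg.
Tool frame: the origin (TCP) lies midway between the tips of the shut fingers; the grasp point (between the pads) lies arm.grip_depth behind it (arm.grip_depth is the distance from the TCP to the grasp point, in m); z points along the fingers, y is the line along which they close (so a half turn about z gives the same grasp; the last joint's range is limited). The gripper opens to 85 mm and grips with 20 to 120 N. Pads are 22 mm wide; open, the fingers measure 114 mm over their backs; the gripper's body (76 mm by 85 mm) begins 54 mm behind the grasp point. The pads swing forward as they close: fully open they stand 13 mm farther back than shut.
Start: joints at [1.149, 0.536, -0.004, 1.538, 0.003, 1.067, -0.071], TCP at [0.226, -0.609, 0.199] pointing down, gripper open.
Joint ranges: [-2.7, 2.7], [-0.37, 2.16], [-1.27, 1.26], [0.24, 2.4], [-1.31, 4.45], [0.19, 1.91], [-2.76, 2.76]. Speed limits (rad/s): [2.39, 2.39, 3.14, 3.14, 3.14, 3.14, 3.14].

### API

Orientations are given as a 3x3 rotation matrix whose columns are the frame's x, y, z axes.
In Python, from workcell import arm gives the robot as it stands.
- The arm moves only by the tool arm_command, never from a script. Its argument "increments" is a list of rows, each a list of 3 entries, a list of its own where there are three numbers: the shift along the world's x, y, z in cm, then the turn, a rotation vector about the world's x, y, z in degrees, then the opening, from -1 (shut) to 1 (fully open). A call has exactly 8 rows; each row is the pose to reach, as a shift and turn from the pose commanded when the call began; what a row does not reach only later rows make up. A row lasts 1/8 s, in which the tool goes at most 62.5 mm and 10.7 degrees, less where a joint would pass 70% of its speed; a pose out of reach is approached as far as the arm can. A call with a gripper value outside its range is refused whole. The fingers move at their own pace and stop on an object; the grip force is fixed at half the most. Time passes only in rows, so rows that repeat a pose let the fingers close, or fill a call up. It gives the time, the measured TCP pose, the force, the opening and the grip force at its end, in the units of the state.
- arm.get_state(): the state, without advancing time (a new reading comes with each control period).
- arm.get_image(name): name is "scene" or "top" or "wrist"; returns a dict with "img" (400x640x3 uint8, red, green, blue), "fx", "fy", "cx", "cy" (pixels), "position" and "attitude" of the camera in the world. Camera axes: x right, y down, z forward; pixel columns grow to the right and rows downward; lengths in m; the calibration is good to about 2 mm. A picture is of the moment at which its call begins. There is no depth.
- arm.sign_off(): hands the job in; it is judged then, once.
The state is a dict: "time": time; "qpos": joint angles; "qd": joint speeds; "effort": joint torques, N m; "ee_pos": TCP position; "tcp_rot": TCP orientation; "wrist_force": force on the tool from outside, world axes, zero at the start; "wrist_torque": the same for the moment, N m; "grip_width": finger opening in m; "finger_force": force on a finger pad.
Only numpy, scipy, OpenCV 4.12 (cv2) and the standard library are available. Lean on these libraries where they do the work, as an engineer would, in place of code of your own. Each camera call takes 0.05 s, during which the arm holds its last target. There are 200 camera calls.

### The job

Take the bottom plinth blank, the one poking out, from the dispenser: raise its nose over the little lip and draw it out through the slot, leaving the other blanks in the column. Lay it flat (don't drop it) across the two bars of the painting stand, centred and square to the bars, and let go. Leave the jars, brush cup, palette and dish where they are.

Things in the scene. Friction and masses are not known exactly. Their poses are not given: they have to be found in the camera images.
- blank_1: the bottom blank: plain pale hardwood plate 160 mm long (its x), 50 wide (y), 14 thick (z, up), 60 to 110 g; origin at the centre of its underside. It lies on the dispenser's floor under the three others, with 65 mm (its -x end, the nose) poking out of the column over the narrow ledge, the nose 3 mm short of the lip. It can be pinched across its width, from above.
- blank_2: hardwood plinth blank like blank_1 (160 x 50 x 14 mm, origin at the centre of its underside, x along its length, z up), lying in the dispenser's column, directly on blank_1; it sinks to the floor of the column when blank_1 is drawn.
- blank_3: hardwood plinth blank like blank_1 (160 x 50 x 14 mm, origin at the centre of its underside, x along its length, z up), lying in the dispenser's column, second above blank_1.
- blank_4: hardwood plinth blank like blank_1 (160 x 50 x 14 mm, origin at the centre of its underside, x along its length, z up), lying in the dispenser's column, on top of the stack.
- dispenser: grey plastic gravity dispenser, fixed. Origin on the table under its column's centre; blanks are drawn along its -x; z up. Column 164 mm (x) by 54 mm (y) inside, floor top at z = 30 mm, walls 6 mm thick up to z = 85 mm, open on top and partly at the sides, 66 mm wide outside. The foot board under it all is 66 mm wide, 8 mm thick, x from -158 to +94 mm.
- slot (a point): middle of the slot under the front wall, 82 mm in front (-x) of the dispenser's origin, on the inner face of the wall, at floor level (z = 30 mm). The slot is 25 mm high and as wide as the column; the front wall is 6 mm thick. Same axes as the dispenser.
- lip (a point): top middle of the lip at the end of the ledge. The ledge is 28 mm wide, top level with the column's floor (30 mm above the table), and reaches 154 mm in front (-x) of the dispenser's origin; the lip on its last 6 mm is 28 mm wide and stands 5 mm above it. Same axes as the dispenser.
- stand: painting stand, fixed to the table: plywood board 130 x 130 x 8 mm with two parallel dark wooden bars on it. Origin under the centre of the board, on the table. The bars run along its y (120 mm long, 12 mm wide, 28 mm high), centred at x = -36 and +36 mm; their tops are at z = 36 mm. The blank is to lie along its x axis, either way round.
- stand_top (a point): point midway between the two bars at the height of their tops (36 mm above the table): where the centre of the laid blank's underside belongs. Same axes as the stand.
- jar_a: closed paint jar, diameter 42, height 70 mm, origin under its centre; stands beside the dispenser
- jar_b: closed paint jar, diameter 44, height 72 mm, origin under its centre; stands beside the dispenser or the stand
- jar_c: closed paint jar, diameter 44, height 66 mm, origin under its centre; stands beside the stand
- jar_d: closed paint jar, diameter 52, height 80 mm, origin under its centre; stands beside the stand or the dispenser
- brush_cup: white plastic cup, diameter 80, height 110 mm, with brushes up to 215 mm; origin under its centre
- palette: dark round metal palette plate, diameter 128, 8 mm thick; origin under its centre
- dish: small aluminium paint dish, diameter 68, height 14 mm; origin under its centre
Things that resemble listed ones, but are neither listed nor needed, are in the scene too. Leave any green or red look-alike of the blank_1 alone.

How it is judged:
By the outcome, as a careful person would: the job done as asked, in the order asked, and still so for the second after the job is handed in, with the robot touching nothing.
It also fails if it takes over 42 s, if anything falls off the work surface, if the arm or the gripper's body presses on something with over 40 N, if the wrist force passes 120 N, or if a joint passes its speed limit or range.

## Working session

There is one attempt and no reset: what is moved stays moved. The work goes in short steps, Python scripts to look and compute and a tool call to move; the robot and the scene stay as the last step left them, time stands still between calls to the robot, and variables do not carry over. Pictures are saved under pics/ and viewed, at most 10 in all, crops included, and the job is handed in when it is done.

Besides the shell and the picture viewer there is one more tool, called after "Request:" by a JSON object that holds its "name" and its "arguments", one argument or row to a line. arm_command: Moves the arm, as the interface text tells. Its arguments: {"type":"object","properties":{"increments":{"type":"array"}},"required":["increments"]}

```bash
mkdir -p pics; ls; python3 - <<'E'
from workcell import arm
import cv2,numpy as np
s=arm.get_state(); print(s['time'],s['ee_pos'],s['tcp_rot'],s['grip_width'],arm.grip_depth)
for n in ['top','scene','wrist']:
    d=arm.get_image(n); cv2.imwrite(f'pics/{n}0.png',d['img'][:,:,::-1]); print(n,d['fx'],d['fy'],d['cx'],d['cy'],d['position'],np.round(d['attitude'],4).tolist())
E
```

```text
pics
0.0 [ 0.22615394 -0.60863818  0.1983756 ] [[ 9.37347570e-01  3.48394873e-01 -7.38614732e-04]
 [ 3.48395636e-01 -9.37346124e-01  1.65043395e-03]
 [-1.17334931e-04 -1.80436040e-03 -9.99998365e-01]] 0.08569871629272102 0.0187
top 389.4362894669655 389.4362894669655 326.09379031973475 206.33347214266433 [0.37088866 0.07971434 1.01309776] [[-0.0029, -0.983, 0.1838], [-0.9999, 0.0049, 0.0102], [-0.0109, -0.1838, -0.9829]]
scene 468.60050839712363 468.60050839712363 319.0290289829542 195.67721037161655 [1.23691503 0.72592886 0.68029379] [[-0.7001, 0.3668, -0.6126], [0.7138, 0.3835, -0.586], [0.02, -0.8476, -0.5303]]
wrist 340.6687435023875 340.6687435023875 316.03100589753905 203.5244960390736 [ 0.28907903 -0.58545141  0.37294374] [[0.3487, -0.9032, -0.2504], [-0.9372, -0.3364, -0.0916], [-0.0015, 0.2666, -0.9638]]
```

View pics/top0.png

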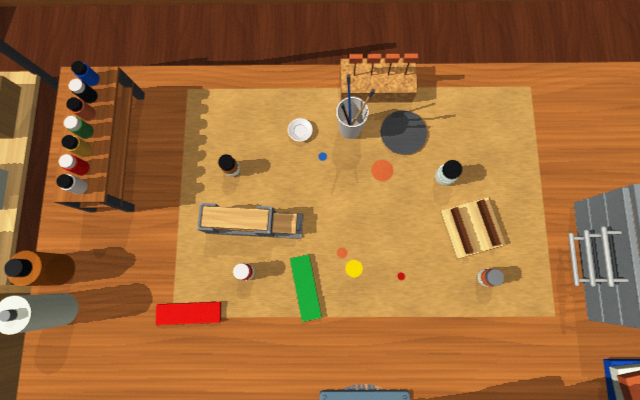

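View pics/scene0.png

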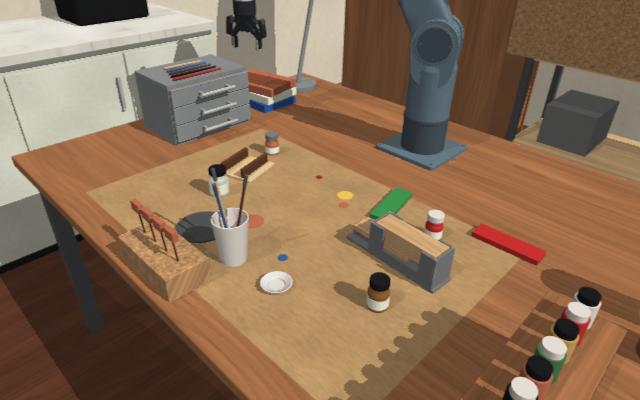

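The top view shows the dispenser at about (237,220) with its nose pointing right, and the stand at (473,228). There are jars around both. The scene view shows the same things, with the stand at (248,165) and the dispenser at (405,245). I'll enlarge the details.

```bash
cat > h.py <<'E'
from workcell import arm
import cv2,numpy as np
def ray(d,u,v):
    r=np.array(d['attitude'])@np.array([(u-d['cx'])/d['fx'],(v-d['cy'])/d['fy'],1.]); return np.array(d['position']),r
def onz(d,u,v,z):
    p,r=ray(d,u,v); return p+r*(z-p[2])/r[2]
def proj(d,P):
    c=np.array(d['attitude']).T@(np.array(P)-d['position']); return np.array([d['cx']+d['fx']*c[0]/c[2],d['cy']+d['fy']*c[1]/c[2]])
def tri(obs):  # [(d,u,v),...]
    A=np.zeros((3,3));b=np.zeros(3)
    for d,u,v in obs:
        p,r=ray(d,u,v); r=r/np.linalg.norm(r); M=np.eye(3)-np.outer(r,r); A+=M;b+=M@p
    x=np.linalg.solve(A,b); return x
E
python3 - <<'E'
from h import *
t=arm.get_image('top');s=arm.get_image('scene')
import pickle; pickle.dump((t,s),open('v0.pkl','wb'))
def cr(d,u,v,w,h,k): return cv2.resize(d['img'][v:v+h,u:u+w,::-1],None,fx=k,fy=k,interpolation=cv2.INTER_CUBIC)
a=np.hstack([cr(t,190,190,130,60,3)[:180,:390],cr(t,430,190,130,60,3)])
b=np.hstack([cr(s,340,195,130,100,3),cr(s,190,110,130,100,3)])
cv2.imwrite('pics/crop0.png',np.vstack([a,b]))
for n,u,v in [('disp L',200,219),('nose',300,228),('stand',473,228)]: print(n,onz(t,u,v,0.04))
for n,(u,v),h in [('jarA?',(228,162),.07),('jarbelow',(243,271),.07),('jarstand1',(453,169),.07),('jarstand2',(495,277),.07),('cup',(350,107),.11)]: print(n,onz(t,u,v,h))
E
```

```text
disp L [0.52181082 0.40966385 0.04      ]
nose [0.49772758 0.15565975 0.04      ]
stand [ 0.49584282 -0.27815813  0.04      ]
jarA? [0.66238399 0.33681138 0.07      ]
jarbelow [0.39070904 0.28897315 0.07      ]
jarstand1 [ 0.64064959 -0.22802566  0.07      ]
jarstand2 [ 0.37477881 -0.31067118  0.07      ]
cup [0.78969791 0.02914769 0.11      ]
```

View pics/crop0.png

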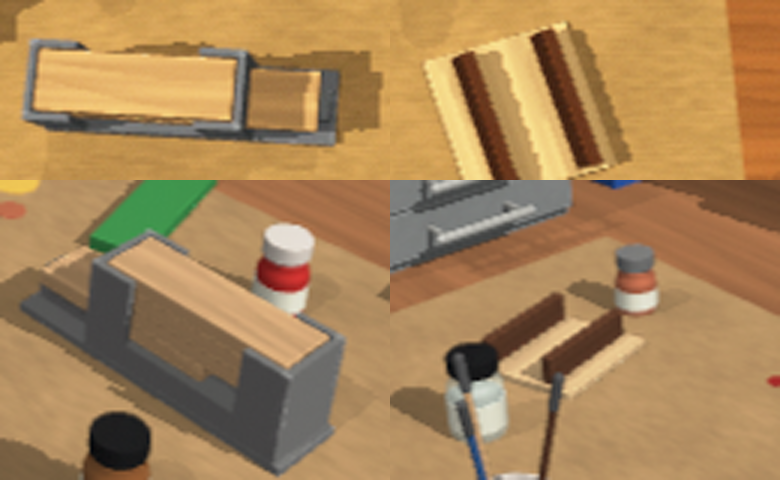

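Zoomed in, blank_1's nose ends at about crop (320,98), just short of the lip. The bars run steeply down to the right, and the stand is flanked by two jars. The next step is to move over the stand for close wrist views, then on to the dispenser.

Request:
{"name": "arm_command", "arguments": {
  "increments": [
    [[3,4,1],[0,0,8],1],
    [[7,8,3],[0,0,16],1],
    [[11,13,5],[0,0,25],1],
    [[15,18,6],[0,0,34],1],
    [[19,23,6],[0,0,43],1],
    [[23,28,6],[0,0,52],1],
    [[26,31,6],[0,0,60],1],
    [[26,31,6],[0,0,64],1]
  ]
}}

```text
time: 1.25
ee_pos: [0.4898, -0.2941, 0.2595]
tcp_rot: [[0.086, 0.996, 0.002], [0.996, -0.086, 0.002], [0.002, 0.002, -1.0]]
wrist_force: [-1.3, -1.0, -0.1]
grip_width: 0.0852
finger_force: 0.0
```

```bash
python3 - <<'E'
from h import *
import pickle
s=arm.get_state(); print(s['time'],s['ee_pos'],s['qd'].round(3) if hasattr(s['qd'],'round') else s['qd'])
d=arm.get_image('wrist'); pickle.dump(d,open('w1.pkl','wb')); cv2.imwrite('pics/w1.png',d['img'][:,:,::-1])
E
```

```text
1.25 [ 0.48984603 -0.2941186   0.25950661] [ 0.127  0.007 -0.026  0.007  0.067  0.015  0.53 ]
```

Request:
{"name": "arm_command", "arguments": {
  "increments": [
    [[0,5,0],[0,0,0],1],
    [[0,11,0],[0,0,0],1],
    [[0,17,0],[0,0,0],1],
    [[0,23,0],[0,0,0],1],
    [[0,29,0],[0,0,0],1],
    [[0,35,0],[0,0,0],1],
    [[0,40,0],[0,0,0],1],
    [[0,43,0],[0,0,0],1]
  ]
}}

```text
time: 2.3
ee_pos: [0.4861, 0.1328, 0.2594]
tcp_rot: [[0.097, 0.995, 0.0], [0.995, -0.097, 0.0], [0.0, 0.0, -1.0]]
wrist_force: [0.8, -0.6, -0.2]
grip_width: 0.0855
finger_force: 0.0
```

```bash
python3 - <<'E'
from h import *
import pickle
s=arm.get_state(); print(s['time'],s['ee_pos'],s['tcp_rot'].round(3).tolist(),np.round(s['qpos'],2))
d=arm.get_image('wrist'); pickle.dump(d,open('w2.pkl','wb'))
w1=pickle.load(open('w1.pkl','rb'))
cv2.imwrite('pics/w12.png',cv2.resize(np.vstack([w1['img'],d['img']])[:,:,::-1],(480,600),interpolation=cv2.INTER_AREA))
E
```

```text
2.3 [0.48605955 0.13284692 0.25943658] [[0.097, 0.995, 0.0], [0.995, -0.097, 0.0], [0.0, 0.0, -1.0]] [ 0.15  0.28 -0.61  1.82  0.18  1.1  -0.62]
```

View pics/w12.png

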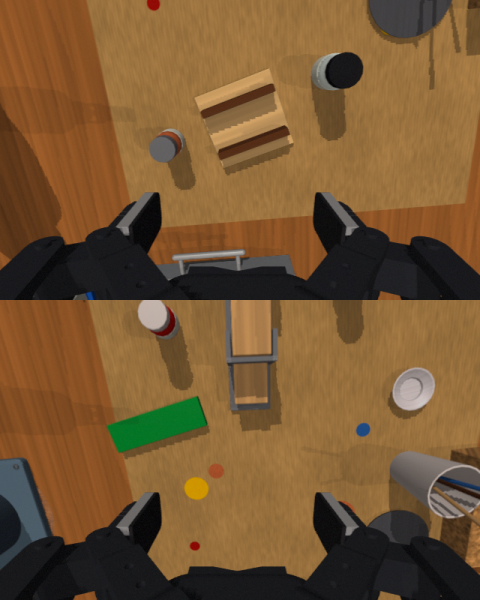

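The upper view (w1) shows the stand with its two dark bars, around (315,165) at full resolution, with a jar on each side. The lower view (w2) shows the dispenser mouth with the nose and lip around (333,515-400). I'll enlarge both.

```bash
python3 - <<'E'
from h import *
import pickle
w1=pickle.load(open('w1.pkl','rb'));w2=pickle.load(open('w2.pkl','rb'))
def cr(d,u,v,w,h,k): return cv2.resize(d['img'][v:v+h,u:u+w,::-1],None,fx=k,fy=k,interpolation=cv2.INTER_CUBIC)
cv2.imwrite('pics/c2.png',np.hstack([cr(w1,250,85,150,150,4)[:, :560][:600,20:],np.pad(cr(w2,290,0,100,150,4)[:,:240+0],((0,0),(0,0),(0,0)))]))
E
```

```text
(no output)
```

View pics/c2.png

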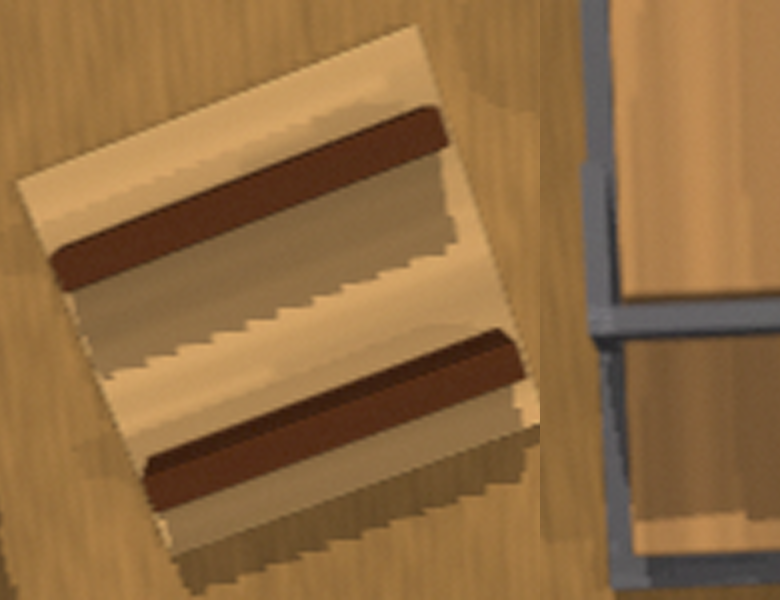

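```bash
python3 - <<'E'
from h import *
import pickle
w1=pickle.load(open('w1.pkl','rb'));w2=pickle.load(open('w2.pkl','rb'));t,s=pickle.load(open('v0.pkl','rb'))
def comps(m,roi,amin):
    M=np.zeros_like(m);u,v,w,h=roi;M[v:v+h,u:u+w]=m[v:v+h,u:u+w]
    n,l,st,c=cv2.connectedComponentsWithStats(M.astype(np.uint8),connectivity=4)
    return [(l==i) for i in range(1,n) if st[i,4]>amin]
def rect(m):
    cn=max(cv2.findContours(m.astype(np.uint8),cv2.RETR_EXTERNAL,cv2.CHAIN_APPROX_NONE)[0],key=len)
    return cv2.minAreaRect(cn)
R=lambda d:d['img'].astype(int)
res={}
for n,d,roi,lo,a in [('w1',w1,(250,85,150,150),62,150),('top',t,(430,190,90,70),50,30)]:
    I=R(d); hv=cv2.cvtColor(d['img'],cv2.COLOR_RGB2HSV)
    m=(I[...,0]<115)&(I[...,0]>lo)&(I[...,0]-I[...,2]>30)&(I[...,1]<I[...,0]*.62)
    res[n]=[]
    for c in sorted(comps(m,roi,a),key=lambda c:np.argwhere(c)[:,1].mean() if n=='top' else np.argwhere(c)[:,0].mean()):
        r=rect(c); print(n,np.round(r[0],1),np.round(r[1],1),round(r[2],1),c.sum()); 
        bx=cv2.boxPoints(r); P=np.array([onz(d,*p,.036) for p in bx]); e=P[1]-P[0] if np.linalg.norm(P[1]-P[0])>np.linalg.norm(P[2]-P[1]) else P[2]-P[1]
        print('  centre',P.mean(0).round(4),'len',np.linalg.norm(P[1]-P[0]).round(4),np.linalg.norm(P[2]-P[1]).round(4),'ang',np.degrees(np.arctan2(e[1],e[0])).round(1))
        res[n].append(r[0])
I=R(w2); print('pix',I[110,335],I[135,335],I[110,309],I[145,335],I[80,335])
sat=(I[...,0]-I[...,2])>25
c=[c for c in comps(sat,(300,82,70,62),300)]
for m in c:
    r=rect(m);print('nose',r,m.sum())
    for v in range(88,144,5): 
        x=np.where(m[v])[0]; print(v,x.min() if len(x) else None,x.max() if len(x) else None,end='; ')
E
```

```text
w1 [316.8 134.1] [ 10.9 103.2] 68.8 1096
  centre [ 0.4935 -0.2541  0.036 ] len 0.1178 0.0121 ang 15.8
w1 [337.9 190.6] [11.  98.2] 69.7 965
  centre [ 0.513  -0.3226  0.036 ] len 0.117 0.0133 ang 15.8
top [461.5 230.2] [46.8  7.3] 70.5 312
  centre [ 0.4915 -0.2502  0.036 ] len 0.0188 0.1162 ang -164.2
top [488.  222.7] [46.9  7.3] 69.8 338
  centre [ 0.5103 -0.3181  0.036 ] len 0.019 0.1167 ang -164.2
pix [122  90  55] [177 129  79] [80 76 79] [73 71 69] [102 100 101]
nose ((303.4999694824219, 112.49998474121094), (6.999999046325684, 60.99999237060547), 0.0) 371
88 300 304; 93 300 304; 98 300 304; 103 300 305; 108 300 305; 113 300 305; 118 300 305; 123 300 306; 128 300 306; 133 300 306; 138 300 306; 143 300 307; nose ((364.4999694824219, 112.49998474121094), (60.99999237060547, 8.999998092651367), 90.0) 606
88 360 369; 93 360 369; 98 360 369; 103 360 369; 108 360 369; 113 360 369; 118 360 369; 123 360 369; 128 360 369; 133 360 369; 138 360 369; 143 360 369; nose ((333.8738708496094, 110.69839477539062), (54.76966857910156, 45.40231704711914), 88.75463104248047) 2472
88 311 356; 93 311 356; 98 311 356; 103 311 356; 108 312 356; 113 312 356; 118 312 356; 123 312 356; 128 312 356; 133 313 357; 138 313 338; 143 None None;
```

```bash
python3 - <<'E'
from h import *
import pickle
w1=pickle.load(open('w1.pkl','rb'));w2=pickle.load(open('w2.pkl','rb'));t,s=pickle.load(open('v0.pkl','rb'))
print('bar1',tri([(t,464.9,229.0),(w1,318.7,139.2)]),'bar2',tri([(t,491.4,221.4),(w1,339.8,195.6)]))
I=t['img'].astype(int); print('top row',[(u,(I[223,u,0]-I[223,u,2])) for u in range(290,304)])
I=w2['img'].astype(int); print([(v,I[v,335,0]-I[v,335,2]) for v in range(132,146)])
L=[onz(w2,311.-.5+ (v-90)/45*1.6*1,v,.044) for v in (90,135)]
L=[onz(w2,310.6,90,.044),onz(w2,312.6,135,.044)]; Rr=[onz(w2,356.5,90,.044),onz(w2,357.2,135,.044)]
print(L,Rr,[np.linalg.norm(a-b) for a,b in zip(L,Rr)])
for e in (L,Rr): d=e[1]-e[0]; print(np.degrees(np.arctan2(d[1],d[0])))
print('noseL,R',onz(w2,313,139,.044),onz(w2,357.3,138,.044))
print('tri nose',tri([(t,296.7,223),(w2,335,138.6)]))
# dispenser axis from top: far column wall corners
E
```

```text
bar1 [ 0.49523007 -0.26048105  0.0311949 ] bar2 [ 0.51574246 -0.33287937  0.02104132]
top row [(290, np.int64(98)), (291, np.int64(115)), (292, np.int64(124)), (293, np.int64(122)), (294, np.int64(122)), (295, np.int64(116)), (296, np.int64(40)), (297, np.int64(0)), (298, np.int64(1)), (299, np.int64(-2)), (300, np.int64(-1)), (301, np.int64(1)), (302, np.int64(38)), (303, np.int64(89))]
[(132, np.int64(99)), (133, np.int64(98)), (134, np.int64(99)), (135, np.int64(98)), (136, np.int64(99)), (137, np.int64(78)), (138, np.int64(28)), (139, np.int64(1)), (140, np.int64(-2)), (141, np.int64(2)), (142, np.int64(0)), (143, np.int64(1)), (144, np.int64(1)), (145, np.int64(4))]
[array([0.48839372, 0.22076241, 0.044     ]), array([0.48576269, 0.17269762, 0.044     ])] [array([0.53807254, 0.21591983, 0.044     ]), array([0.53570323, 0.16782635, 0.044     ])] [np.float64(0.04991427904707114), np.float64(0.050177558535828504)]
-93.13320588652826
-92.82037082675087
noseL,R [0.48576957 0.16823951 0.044     ] [0.5355993  0.16449577 0.044     ]
tri nose [0.51140473 0.16502027 0.03141962]
```

```bash
python3 - <<'E'
from h import *
import pickle
w2=pickle.load(open('w2.pkl','rb'));t,s=pickle.load(open('v0.pkl','rb'))
def sub(d,z,rows,u0,u1,vert=False):
    # subpixel crossing of R-B threshold along rows (or columns)
    I=d['img'].astype(float); g=cv2.GaussianBlur(I[...,0]-I[...,2],(3,3),0); out=[]
    for r in rows:
        a=g[r,u0:u1] if not vert else g[u0:u1,r]
        df=np.abs(np.diff(a)); k=df.argmax(); k0=max(k-2,0); w=df[k0:k+3]; x=u0+.5+(np.arange(k0,k0+len(w))*w).sum()/w.sum()
        out.append(onz(d,x,r,z) if not vert else onz(d,r,x,z))
    out=np.array(out); vx,vy,x,y=cv2.fitLine(out[:,:2].astype(np.float32),cv2.DIST_HUBER,0,.001,.001).ravel()
    return np.degrees(np.arctan2(vy,vx)),(x,y)
print('w2 left',sub(w2,.044,range(90,136),304,318)); print('w2 right',sub(w2,.044,range(90,134),350,364)); print('w2 nose',sub(w2,.044,range(316,354),130,146,True))
cols=range(210,262)
print('top blank4: ',sub(t,.086,cols,200,211,True),sub(t,.086,cols,222,236,True))
E
```

```text
w2 left (np.float32(85.817505), (np.float32(0.4805717), np.float32(0.20002809)))
w2 right (np.float32(86.39627), (np.float32(0.5366369), np.float32(0.19325045)))
w2 nose (np.float32(-3.3256357), (np.float32(0.5060988), np.float32(0.16761857)))
top blank4:  (np.float32(89.369484), (np.float32(0.5483958), np.float32(0.29629675))) (np.float32(-86.348694), (np.float32(0.48001176), np.float32(0.31247103)))
```

Request:
{"name": "arm_command", "arguments": {
  "increments": [
    [[0.5,1,-3],[0,0,1],1],
    [[1,2,-6],[0,0,2],1],
    [[1.5,3.5,-9],[0,0,2],1],
    [[2,4.5,-12],[0,0,2],1],
    [[2.5,5.4,-14.5],[0,0,2],1],
    [[2.5,5.4,-16],[0,0,2],1],
    [[2.5,5.4,-16],[0,0,2],1],
    [[2.5,5.4,-16],[0,0,2],1]
  ]
}}

```text
time: 3.35
ee_pos: [0.512, 0.1843, 0.1002]
tcp_rot: [[0.064, 0.998, 0.001], [0.998, -0.064, -0.0], [0.0, 0.001, -1.0]]
wrist_force: [0.2, -0.4, -0.1]
grip_width: 0.0856
finger_force: 0.0
```

```bash
python3 - <<'E'
from h import *
import pickle
s=arm.get_state(); print(s['ee_pos'],s['tcp_rot'].round(3).tolist())
d=arm.get_image('wrist'); pickle.dump(d,open('w3.pkl','wb'))
cv2.imwrite('pics/w3.png',cv2.resize(d['img'][60:300,200:460,::-1],None,fx=2.5,fy=2.5,interpolation=cv2.INTER_CUBIC))
E
```

```text
[0.51200762 0.18426879 0.10015712] [[0.064, 0.998, 0.001], [0.998, -0.064, -0.0], [0.0, 0.001, -1.0]]
```

View pics/w3.png

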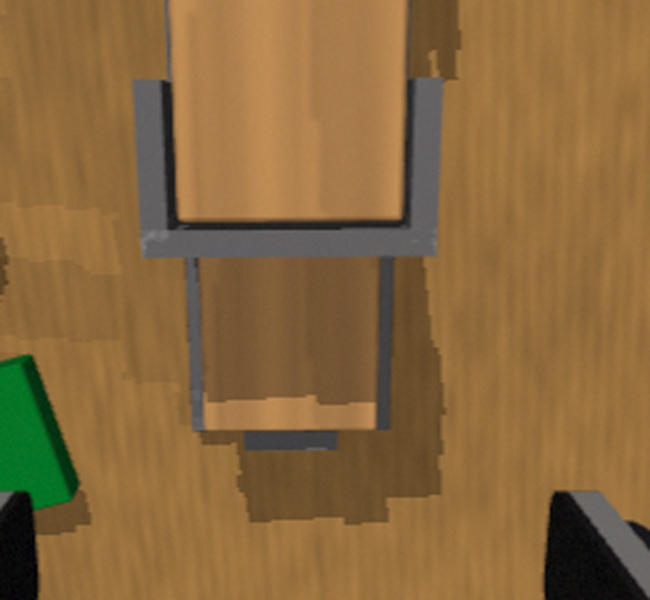

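The enlarged view shows the nose edge level at crop y=430, from x=204 to 377, and the blank's sides are symmetric, so the yaw matches. The lip is just below the nose, at (290,440).

```bash
python3 - <<'E'
from h import *
import pickle
w2=pickle.load(open('w2.pkl','rb'));w3=pickle.load(open('w3.pkl','rb'))
for a,b in [((281.4,231.8),(312.8,138.2)),((350.6,231.8),(357.2,137.4))]: 
    print('tri',tri([(w3,*a),(w2,*b)]),'w3@.044',onz(w3,*a,.044))
for v,l,r in [(260,200.5,380),(345,202,378),(425,204,377)]: 
    a=onz(w3,200+l/2.5-.3,60+v/2.5-.3,.044);b=onz(w3,200+r/2.5-.3,60+v/2.5-.3,.044);print((a+b)/2,np.linalg.norm(a-b))
print('wall',onz(w3,200+145/2.5,60+255/2.5,.085),onz(w3,200+436/2.5,60+255/2.5,.085))
E
```

```text
tri [0.48581354 0.16923779 0.04591264] w3@.044 [0.48571354 0.16848788 0.044     ]
tri [0.53547808 0.16515086 0.04366409] w3@.044 [0.53535991 0.16528859 0.044     ]
[0.51353951 0.21600266 0.044     ] 0.04885349320087837
[0.5119422  0.19216626 0.044     ] 0.04921710043054149
[0.51056718 0.16849004 0.044     ] 0.04966262413746926
wall [0.48174964 0.22535399 0.085     ] [0.54664973 0.22119283 0.085     ]
```

Request:
{"name": "arm_command", "arguments": {
  "increments": [
    [[0,0.1,-2],[0,0,0],1],
    [[0,0.1,-4],[0,0,0],1],
    [[0,0.1,-6],[0,0,0],1],
    [[0,0.1,-7],[0,0,0],1],
    [[0,0.1,-8],[0,0,0],1],
    [[0,0.1,-8],[0,0,0],0.6],
    [[0,0.1,-8],[0,0,0],0.2],
    [[0,0.1,-8],[0,0,0],0]
  ]
}}

```text
time: 4.4
ee_pos: [0.5119, 0.1859, 0.0198]
tcp_rot: [[0.063, 0.998, 0.001], [0.998, -0.063, 0.0], [0.0, 0.001, -1.0]]
wrist_force: [-0.2, 0.8, 0.0]
grip_width: 0.0429
finger_force: 0.0
```

Request:
{"name": "arm_command", "arguments": {
  "increments": [
    [[0,0,0],[0,0,0],-0.3],
    [[0,0,0],[0,0,0],-0.6],
    [[0,0,0],[0,0,0],-1],
    [[0,0,0],[0,0,0],-1],
    [[0,0,0],[0,0,0],-1],
    [[0,0,0],[0,0,0],-1],
    [[0,0,0],[0,0,0],-1],
    [[0,0,0],[0,0,0],-1]
  ]
}}

```text
time: 5.4
ee_pos: [0.5114, 0.1857, 0.0193]
tcp_rot: [[0.063, 0.998, -0.0], [0.998, -0.063, -0.0], [-0.0, -0.0, -1.0]]
wrist_force: [-0.5, -1.0, 0.0]
grip_width: 0.0003
finger_force: 0.0
```

```bash
python3 - <<'E'
from h import *
a=arm.get_image('wrist')['img'];b=arm.get_image('scene')['img']
b=cv2.resize(b[170:300,330:470],None,fx=3,fy=3,interpolation=cv2.INTER_CUBIC);a=cv2.resize(a[60:360,200:460],(338,390))
cv2.imwrite('pics/g.png',np.hstack([a,b])[:,:,::-1]); print(arm.get_state()['grip_width'])
E
```

```text
0.0002491099583285293
```

View pics/g.png

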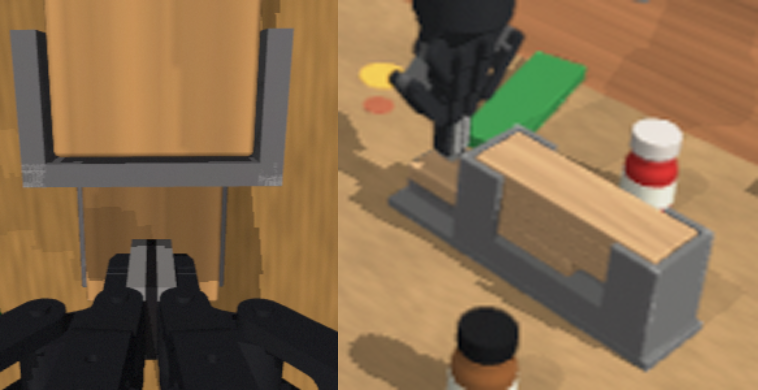

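The wrist crop shows the shut fingers in front of and above the blank, tips at about (150,243). In the scene crop the tips are at (460,150), above the nose. I'll compare where the TCP should project.

```bash
python3 - <<'E'
from h import *
w=arm.get_image('wrist');s=arm.get_image('scene');st=arm.get_state();P=st['ee_pos'];print(P,st['time'])
for z in (0,.0187,.03,.04): 
  Q=P+[0,0,z];print(z,'wrist',proj(w,Q),'scene',proj(s,Q))
print('tri tip',tri([(w,315.4,246),(s,371,220)]))
print('wristcam',w['position']-P)
E
```

```text
[0.51140915 0.18570743 0.01927549] 5.6
0 wrist [316.81959473 237.39861506] scene [365.01719334 232.32632474]
0.0187 wrist [316.913147   251.13625541] scene [365.58990566 225.91475164]
0.03 wrist [316.98007404 260.96412472] scene [365.94100818 221.98412286]
0.04 wrist [317.04753918 270.87101179] scene [366.25493713 218.46965616]
tri tip [0.51132836 0.19895552 0.06192079]
wristcam [0.00376022 0.06738431 0.17446652]
```

Request:
{"name": "arm_command", "arguments": {
  "increments": [
    [[0,0,0.5],[0,0,0],-1],
    [[0,0,1],[0,0,0],-1],
    [[0,0,2],[0,0,0],-1],
    [[0,0,3.5],[0,0,0],-1],
    [[0,0,5],[0,0,0],-1],
    [[0,0,6],[0,0,0],-1],
    [[0,0,6],[0,0,0],-1],
    [[0,0,6],[0,0,0],-1]
  ]
}}

```text
time: 6.6
ee_pos: [0.5111, 0.1855, 0.079]
tcp_rot: [[0.063, 0.998, -0.001], [0.998, -0.063, -0.0], [-0.0, -0.001, -1.0]]
wrist_force: [-0.9, 0.5, -0.6]
grip_width: 0.0
finger_force: 0.0
```

```bash
python3 - <<'E'
from h import *
import pickle
w=arm.get_image('wrist');s=arm.get_image('scene');st=arm.get_state();P=st['ee_pos'];print(P,st['time'])
pickle.dump((w,s,P),open('w5.pkl','wb'))
a=cv2.resize(w['img'][150:350,250:390],None,fx=2.6,fy=2.6,interpolation=cv2.INTER_CUBIC)
b=cv2.resize(s['img'][140:270,330:470],None,fx=3,fy=3,interpolation=cv2.INTER_CUBIC)
h=520;b=np.pad(b,((0,130),(0,0),(0,0)))
cv2.imwrite('pics/g2.png',np.hstack([a,b])[:,:,::-1])
for y in (0,.011): Q=P+[0,y,0];print('wrist',proj(w,Q),'scene',proj(s,Q))
E
```

```text
[0.51098426 0.18550899 0.07875865] 6.7
wrist [316.51713202 237.20801946] scene [366.92632155 211.41711125]
wrist [315.24232606 218.09873134] scene [370.6396776  213.35209274]
```

View pics/g2.png

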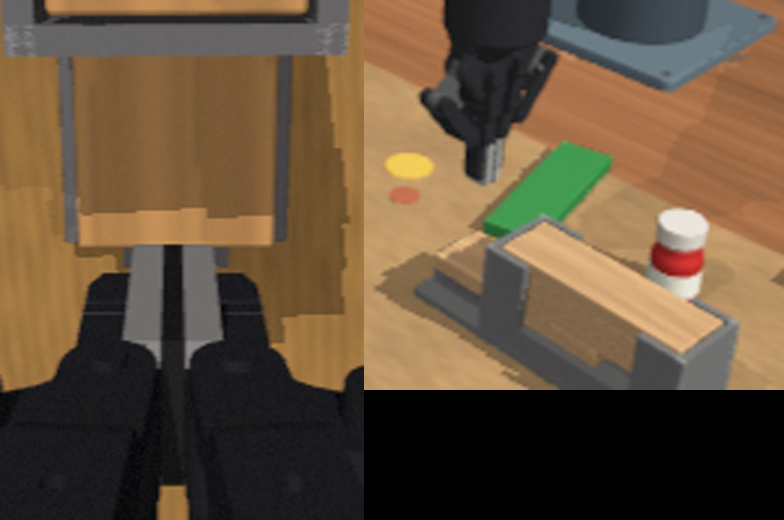

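The fingers are shut in free air. The tips appear at wrist (317,245) and scene (370,201), clearly short of the projected TCP, so the real tips sit about 3 cm behind the reported TCP. I'll quantify that and check the nose hasn't moved.

```bash
python3 - <<'E'
from h import *
import pickle
w,s,P=pickle.load(open('w5.pkl','rb'))
T=tri([(w,317,245.5),(s,370.5,201)]);print('tip-P',T-P)
for v in (245.5,283,291):
  for dy in (.008,.011,.014):
    p,r=ray(w,317,v); k=(P[1]+dy-p[1])/r[1]; print(v,dy,'z above TCP',(p+k*r)[2]-P[2])
# pad width in x at tip, width of dark finger
print('nose',onz(w,250+77/2.6,150+245/2.6,.044),onz(w,250+275/2.6,150+243/2.6,.044))
E
```

```text
tip-P [0.00082054 0.00830872 0.03258538]
245.5 0.008 z above TCP 0.031127330436212464
245.5 0.011 z above TCP 0.03837699437591313
245.5 0.014 z above TCP 0.04562665831561383
283 0.008 z above TCP 0.06563519733621317
283 0.011 z above TCP 0.07114221322742892
283 0.014 z above TCP 0.07664922911864469
291 0.008 z above TCP 0.07115573363547603
291 0.011 z above TCP 0.07638396232038955
291 0.014 z above TCP 0.08161219100530306
nose [0.48557576 0.16868891 0.044     ] [0.53574131 0.16608335 0.044     ]
```

Request:
{"name": "arm_command", "arguments": {
  "increments": [
    [[0,-0.4,0],[0,0,0],1],
    [[0,-0.4,0],[0,0,0],1],
    [[0,-0.4,0],[0,0,0],1],
    [[0,-0.4,-1],[0,0,0],1],
    [[0,-0.4,-3],[0,0,0],1],
    [[0,-0.4,-5],[0,0,0],1],
    [[0,-0.4,-6.5],[0,0,0],1],
    [[0,-0.4,-7.5],[0,0,0],1]
  ]
}}

```text
time: 7.7
ee_pos: [0.5108, 0.1816, 0.0028]
tcp_rot: [[0.063, 0.998, -0.001], [0.998, -0.063, -0.0], [-0.001, -0.001, -1.0]]
wrist_force: [0.2, -0.1, -0.0]
grip_width: 0.0853
finger_force: 0.0
```

Request:
{"name": "arm_command", "arguments": {
  "increments": [
    [[0,0,-0.3],[0,0,0],1],
    [[0,0,-0.6],[0,0,0],1],
    [[0,0,-0.9],[0,0,0],1],
    [[0,0,-1.2],[0,0,0],1],
    [[0,0,-1.4],[0,0,0],1],
    [[0,0,-1.4],[0,0,0],0.7],
    [[0,0,-1.4],[0,0,0],0.45],
    [[0,0,-1.4],[0,0,0],0.3]
  ]
}}

```text
time: 8.7
ee_pos: [0.5115, 0.1818, -0.0096]
tcp_rot: [[0.063, 0.998, 0.0], [0.998, -0.063, 0.0], [0.0, 0.0, -1.0]]
wrist_force: [-0.3, -0.3, -0.6]
grip_width: 0.0559
finger_force: 0.0
```

Request:
{"name": "arm_command", "arguments": {
  "increments": [
    [[0,0,0],[0,0,0],0.15],
    [[0,0,0],[0,0,0],0],
    [[0,0,0],[0,0,0],-0.3],
    [[0,0,0],[0,0,0],-1],
    [[0,0,0],[0,0,0],-1],
    [[0,0,0],[0,0,0],-1],
    [[0,0,0],[0,0,0],-1],
    [[0,0,0],[0,0,0],-1]
  ]
}}

```text
time: 9.7
ee_pos: [0.5115, 0.1817, -0.0093]
tcp_rot: [[0.063, 0.998, 0.0], [0.998, -0.063, -0.0], [-0.0, 0.0, -1.0]]
wrist_force: [-1.3, -1.4, 4.7]
grip_width: 0.0487
finger_force: 62.0
```

Request:
{"name": "arm_command", "arguments": {
  "increments": [
    [[0,0,0.1],[-0.4,0,0],-1],
    [[0,-0.05,0.25],[-0.9,0.1,0],-1],
    [[0,-0.1,0.4],[-1.5,0.1,0],-1],
    [[0,-0.15,0.55],[-2,0.1,0],-1],
    [[0,-0.2,0.7],[-2.6,0.2,0],-1],
    [[0,-0.25,0.8],[-3,0.2,0],-1],
    [[0,-0.25,0.8],[-3,0.2,0],-1],
    [[0,-0.25,0.8],[-3,0.2,0],-1]
  ]
}}

```text
time: 10.7
ee_pos: [0.5114, 0.1796, -0.0017]
tcp_rot: [[0.063, 0.998, -0.003], [0.997, -0.063, -0.052], [-0.052, -0.0, -0.999]]
wrist_force: [0.5, 3.0, -0.9]
grip_width: 0.0486
finger_force: 62.0
```

```bash
python3 - <<'E'
from h import *
a=arm.get_image('wrist')['img'][100:300,200:440];b=arm.get_image('scene')['img'][180:280,340:460]
cv2.imwrite('pics/lift.png',np.hstack([cv2.resize(a,(384,320)),cv2.resize(b,(384,320))])[:,:,::-1]);s=arm.get_state();print(s['wrist_force'],s['wrist_torque'],s['grip_width'])
E
```

```text
[-0.02171331  1.25218014 -0.89905979] [4.90679921e-01 4.37048801e-04 4.64470644e-02] 0.048850850268720894
```

View pics/lift.png

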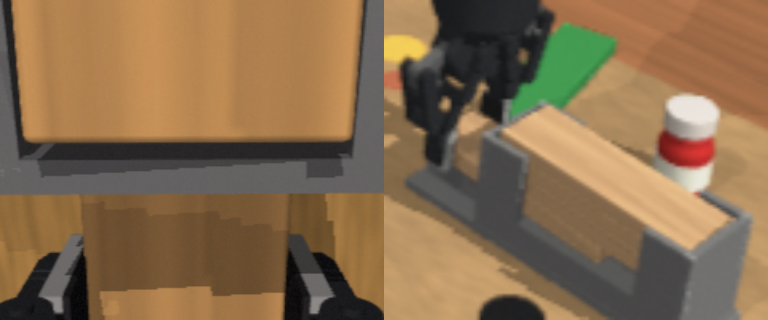

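The blank is gripped and its nose is lifted; the column is unchanged. Now I'll draw it out.

Request:
{"name": "arm_command", "arguments": {
  "increments": [
    [[0,-0.6,0],[0,0,0],-1],
    [[-0.1,-1.6,0],[0,0,0],-1],
    [[-0.2,-2.8,0],[0,0,0],-1],
    [[-0.25,-4,0],[0,0,0],-1],
    [[-0.3,-5.2,0],[0,0,0],-1],
    [[-0.4,-6.4,0],[0,0,0],-1],
    [[-0.5,-7.6,0],[0,0,0],-1],
    [[-0.5,-8.4,0],[0,0,0],-1]
  ]
}}

```text
time: 11.8
ee_pos: [0.5067, 0.0948, -0.0014]
tcp_rot: [[0.063, 0.998, -0.003], [0.997, -0.063, -0.052], [-0.052, 0.001, -0.999]]
wrist_force: [-0.9, 5.0, 3.1]
grip_width: 0.0488
finger_force: 62.4
```

Request:
{"name": "arm_command", "arguments": {
  "increments": [
    [[-0.05,-0.8,0],[0,0,0],-1],
    [[-0.1,-1.8,0],[0,0,0],-1],
    [[-0.2,-2.8,0.1],[0,0,0],-1],
    [[-0.25,-3.8,0.2],[0,0,0],-1],
    [[-0.3,-5,0.5],[0.5,0,0],-1],
    [[-0.4,-6.2,1.2],[1.5,-0.1,0],-1],
    [[-0.45,-7.4,2],[3,-0.2,0],-1],
    [[-0.5,-8.4,3],[3,-0.2,0],-1]
  ]
}}

```text
time: 12.8
ee_pos: [0.4999, 0.008, 0.028]
tcp_rot: [[0.066, 0.998, -0.003], [0.998, -0.066, -0.002], [-0.002, -0.003, -1.0]]
wrist_force: [0.4, 0.1, -1.3]
grip_width: 0.049
finger_force: 62.0
```

```bash
python3 - <<'E'
from h import *
import pickle
t=arm.get_image('top');w=arm.get_image('wrist');pickle.dump((t,w,arm.get_state()['ee_pos']),open('v6.pkl','wb'))
a=cv2.resize(t['img'][180:260,180:380],None,fx=3,fy=3,interpolation=cv2.INTER_CUBIC);b=cv2.resize(w['img'],(544,340))
b=np.pad(b,((0,0),(0,56),(0,0)))
cv2.imwrite('pics/out.png',np.vstack([a,b])[:,:,::-1]);s=arm.get_state();print(s['wrist_force'],s['grip_width'],s['ee_pos'])
E
```

```text
[ 0.73406887  0.02435394 -1.54954407] 0.04888424898458581 [0.50141283 0.00869994 0.02885566]
```

View pics/out.png

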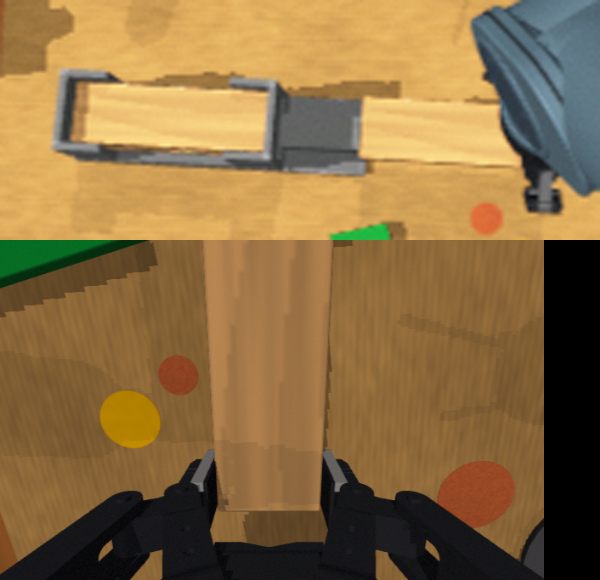

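The blank is out and held level. The three others have sunk and remain in the column. In the wrist view the held blank runs from the nose edge at v≈318 up past the top of the frame, with sides at u≈241-390. I'll measure its pose in the grip numerically.

```bash
python3 - <<'E'
from h import *
import pickle
t,w,P=pickle.load(open('v6.pkl','rb'))
s=arm.get_state();P=s['ee_pos'];print(P,s['tcp_rot'].round(4).tolist())
z=P[2]+.0393+.014
I=w['img'].astype(np.float32); L=cv2.GaussianBlur(cv2.cvtColor(w['img'],cv2.COLOR_RGB2LAB).astype(np.float32),(3,3),0)
def edge(a,lo,sgn=None):
    df=np.linalg.norm(np.diff(a,axis=0),axis=1); k=df.argmax(); k0=max(k-1,0);q=df[k0:k+2]; return lo+.5+(np.arange(k0,k0+len(q))*q).sum()/q.sum()
for v in range(5,250,20):
    c=241+(255-241)*v/318; d=390+(379-390)*v/318
    l=edge(L[v,int(c)-6:int(c)+7],int(c)-6); r=edge(L[v,int(d)-6:int(d)+7],int(d)-6)
    a,b=onz(w,l,v,z),onz(w,r,v,z); print(v,round(l,1),round(r,1),((a+b)/2).round(4),np.linalg.norm(a-b).round(4))
for u in range(275,365,15):
    e=edge(L[308:328,u],308); print('nose',u,round(e,1),onz(w,u,e,z).round(4))
E
```

```text
[0.50141283 0.00869994 0.02885566] [[0.066, 0.9978, 0.0001], [0.9978, -0.066, -0.0018], [-0.0018, 0.0002, -1.0]]
5 238.6 391.5 [0.5069 0.1065 0.0822] 0.0486
25 239.6 389.4 [0.5063 0.1008 0.0822] 0.0483
45 240.5 388.3 [0.5059 0.0949 0.0822] 0.0484
65 241.5 387.4 [0.5055 0.0888 0.0822] 0.0484
85 242.6 389.3 [0.5055 0.0825 0.0822] 0.0494
105 244.5 388.3 [0.5053 0.076  0.0822] 0.0492
125 245.6 387.9 [0.5049 0.0694 0.0822] 0.0494
145 246.5 384.5 [0.5041 0.0625 0.0822] 0.0487
165 247.6 383.5 [0.5036 0.0555 0.0822] 0.0487
185 248.4 382.4 [0.5031 0.0481 0.0822] 0.0488
205 249.4 381.4 [0.5026 0.0406 0.0822] 0.0489
225 250.5 380.3 [0.502  0.0328 0.0822] 0.0489
245 251.7 379.4 [0.5015 0.0247 0.0822] 0.0489
nose 275 317.7 [ 0.4829 -0.006   0.0822]
nose 290 322.5 [ 0.4888 -0.0087  0.0822]
nose 305 318.3 [ 0.4951 -0.0071  0.0822]
nose 320 318.3 [ 0.5012 -0.0075  0.0822]
nose 335 318.2 [ 0.5073 -0.0079  0.0822]
nose 350 317.7 [ 0.5134 -0.0081  0.0822]
```

```bash
python3 - <<'E'
from h import *
import pickle
t,w,P=pickle.load(open('v6.pkl','rb'))
I=t['img'].astype(int)
# rear edge of held blank, top view
for v in range(216,232,4):
    print(v,[I[v,u,0]-I[v,u,2] for u in range(294,306)])
for z in (.0785,.082): print(onz(t,299.8,223,z))
print('stand check with w1 heights'); 
E
```

```text
216 [np.int64(-1), np.int64(-1), np.int64(-1), np.int64(-3), np.int64(-1), np.int64(-1), np.int64(59), np.int64(113), np.int64(120), np.int64(120), np.int64(121), np.int64(119)]
220 [np.int64(1), np.int64(4), np.int64(0), np.int64(1), np.int64(2), np.int64(1), np.int64(69), np.int64(118), np.int64(120), np.int64(122), np.int64(121), np.int64(122)]
224 [np.int64(0), np.int64(2), np.int64(1), np.int64(1), np.int64(0), np.int64(9), np.int64(90), np.int64(122), np.int64(121), np.int64(121), np.int64(119), np.int64(120)]
228 [np.int64(1), np.int64(1), np.int64(-1), np.int64(-1), np.int64(2), np.int64(35), np.int64(112), np.int64(119), np.int64(118), np.int64(121), np.int64(117), np.int64(120)]
[0.50491529 0.1532549  0.0785    ]
[0.50441337 0.1529795  0.082     ]
stand check with w1 heights
```

Request:
{"name": "arm_command", "arguments": {
  "increments": [
    [[0,-2,2],[0,0,1],-1],
    [[0.5,-6,4],[0,0,4],-1],
    [[0.8,-11,5],[0,0,7],-1],
    [[1,-16,5],[0,0,10],-1],
    [[1.3,-21,5],[0,0,13],-1],
    [[1.6,-26,5],[0,0,16],-1],
    [[1.9,-31,5],[0,0,19],-1],
    [[2,-34,5],[0,0,19.6],-1]
  ]
}}

```text
time: 13.9
ee_pos: [0.5208, -0.3315, 0.0777]
tcp_rot: [[-0.274, 0.962, -0.001], [0.962, 0.274, -0.001], [-0.001, -0.001, -1.0]]
wrist_force: [-0.1, 0.3, -1.6]
grip_width: 0.0487
finger_force: 62.3
```

Request:
{"name": "arm_command", "arguments": {
  "increments": [
    [[0,-1,0],[0,0,0],-1],
    [[0,-1.8,0],[0,0,0],-1],
    [[0,-1.8,0],[0,0,0],-1],
    [[0,-1.8,0],[0,0,0],-1],
    [[0,-1.8,0],[0,0,0],-1],
    [[0,-1.8,0],[0,0,0],-1],
    [[0,-1.8,0],[0,0,0],-1],
    [[0,-1.8,0],[0,0,0],-1]
  ]
}}

```text
time: 14.9
ee_pos: [0.5214, -0.3468, 0.0783]
tcp_rot: [[-0.275, 0.961, 0.0], [0.961, 0.275, -0.0], [-0.0, 0.0, -1.0]]
wrist_force: [0.5, 0.1, -0.0]
grip_width: 0.0486
finger_force: 62.3
```

```bash
python3 - <<'E'
from h import *
w=arm.get_image('wrist');s=arm.get_state();P=s['ee_pos'];print(P,s['time'])
I=w['img'].astype(int)
m=((I[...,0]<115)&(I[...,0]>50)&(I[...,0]-I[...,2]>28)&(I[...,1]<I[...,0]*.62)).astype(np.uint8)
n,l,st,c=cv2.connectedComponentsWithStats(m,connectivity=4)
for i in range(1,n):
    if st[i,4]>120:
        cn=max(cv2.findContours((l==i).astype(np.uint8),0,cv2.CHAIN_APPROX_NONE)[0],key=len); r=cv2.minAreaRect(cn)
        B=np.array([onz(w,*p,.036) for p in cv2.boxPoints(r)])
        print(st[i].tolist(),'c',B.mean(0)[:2].round(4),[np.linalg.norm(B[1]-B[0]).round(4),np.linalg.norm(B[2]-B[1]).round(4)]); print(B[:,:2].round(4).tolist())
E
```

```text
[ 0.52140521 -0.34679165  0.07829263] 14.95
[214, 48, 27, 21, 521] c [ 0.4438 -0.2684] [np.float64(0.0152), np.float64(0.011)]
[[0.4353, -0.2651], [0.45, -0.2609], [0.4524, -0.2716], [0.4375, -0.2759]]
[390, 49, 27, 21, 530] c [ 0.5439 -0.2403] [np.float64(0.0153), np.float64(0.011)]
[[0.5347, -0.2372], [0.5493, -0.233], [0.5532, -0.2433], [0.5383, -0.2476]]
[100, 73, 44, 65, 1188] c [ 0.39   -0.3133] [np.float64(0.0409), np.float64(0.0213)]
[[0.3768, -0.3341], [0.3814, -0.2934], [0.4027, -0.2924], [0.3991, -0.3332]]
[223, 163, 25, 24, 527] c [ 0.4633 -0.3353] [np.float64(0.0153), np.float64(0.0151)]
[[0.4543, -0.3301], [0.4691, -0.3259], [0.4725, -0.3406], [0.4574, -0.3449]]
[384, 164, 23, 24, 496] c [ 0.5628 -0.3075] [np.float64(0.0141), np.float64(0.0151)]
[[0.5535, -0.3023], [0.567, -0.2985], [0.5722, -0.3127], [0.5584, -0.3166]]
[250, 340, 80, 21, 668] c [ 0.5314 -0.4547] [np.float64(0.0152), np.float64(0.0589)]
[[0.5039, -0.4687], [0.5011, -0.4537], [0.5585, -0.4407], [0.5623, -0.4555]]
```

Request:
{"name": "arm_command", "arguments": {
  "increments": [
    [[0.1,-0.3,-1],[0,0,-0.2],-1],
    [[0.1,-0.3,-2.5],[0,0,-0.2],-1],
    [[0.1,-0.3,-4],[0,0,-0.2],-1],
    [[0.1,-0.3,-5.5],[0,0,-0.2],-1],
    [[0.1,-0.3,-6.5],[0,0,-0.2],-1],
    [[0.1,-0.3,-7.2],[0,0,-0.2],-1],
    [[0.1,-0.3,-7.4],[0,0,-0.2],-1],
    [[0.1,-0.3,-7.4],[0,0,-0.2],-1]
  ]
}}

```text
time: 15.95
ee_pos: [0.5227, -0.3499, 0.0045]
tcp_rot: [[-0.272, 0.962, 0.0], [0.962, 0.272, -0.0], [-0.0, 0.0, -1.0]]
wrist_force: [-0.4, -0.4, -1.3]
grip_width: 0.0488
finger_force: 62.3
```

Request:
{"name": "arm_command", "arguments": {
  "increments": [
    [[0,0,-0.05],[0,0,0],-1],
    [[0,0,-0.1],[0,0,0],-1],
    [[0,0,-0.15],[0,0,0],-1],
    [[0,0,-0.2],[0,0,0],-1],
    [[0,0,-0.25],[0,0,0],-1],
    [[0,0,-0.25],[0,0,0],-1],
    [[0,0,-0.25],[0,0,0],-1],
    [[0,0,-0.25],[0,0,0],-1]
  ]
}}

```text
time: 16.95
ee_pos: [0.5224, -0.3498, 0.0018]
tcp_rot: [[-0.272, 0.962, -0.0], [0.962, 0.272, -0.0], [-0.0, -0.0, -1.0]]
wrist_force: [-0.8, 0.2, -1.1]
grip_width: 0.0489
finger_force: 62.3
```

Request:
{"name": "arm_command", "arguments": {
  "increments": [
    [[0,0,-0.05],[0,0,0],-1],
    [[0,0,-0.1],[0,0,0],-1],
    [[0,0,-0.15],[0,0,0],-1],
    [[0,0,-0.2],[0,0,0],-1],
    [[0,0,-0.25],[0,0,0],-1],
    [[0,0,-0.25],[0,0,0],-1],
    [[0,0,-0.25],[0,0,0],-1],
    [[0,0,-0.25],[0,0,0],-1]
  ]
}}

```text
time: 17.95
ee_pos: [0.5224, -0.3498, -0.0007]
tcp_rot: [[-0.272, 0.962, 0.0], [0.962, 0.272, 0.0], [-0.0, 0.0, -1.0]]
wrist_force: [0.4, -0.1, -0.9]
grip_width: 0.0489
finger_force: 62.3
```

```bash
python3 - <<'E'
from h import *
w=arm.get_image('wrist');s=arm.get_state();P=s['ee_pos'];print(P,s['wrist_force'],s['wrist_torque'])
I=w['img'].astype(int)
m=((I[...,0]<115)&(I[...,0]>50)&(I[...,0]-I[...,2]>28)&(I[...,1]<I[...,0]*.62)).astype(np.uint8)
n,l,st,c=cv2.connectedComponentsWithStats(m,connectivity=4)
for i in range(1,n):
    if st[i,4]>120: print(st[i].tolist(),c[i].round(1),onz(w,*c[i],.036).round(4))
L=cv2.GaussianBlur(cv2.cvtColor(w['img'],cv2.COLOR_RGB2LAB).astype(np.float32),(3,3),0)
for v in (20,60,100,140):
    df=np.linalg.norm(np.diff(L[v],axis=0),axis=1); a=225+df[225:265].argmax(); b=375+df[375:405].argmax(); A,B=onz(w,a+.5,v,.051),onz(w,b+.5,v,.051); print(v,a,b,((A+B)/2).round(4),np.linalg.norm(A-B).round(4))
E
```

```text
[ 0.52243429 -0.34977351 -0.00067954] [-0.68294489  0.5129918  -0.86540864] [-0.06067386 -0.04320551 -0.05671992]
[149, 1, 90, 36, 2979] [194.1  18.4] [ 0.4521 -0.2662  0.036 ]
[392, 2, 86, 35, 2876] [433.9  18.6] [ 0.5363 -0.2425  0.036 ]
[0, 37, 49, 109, 3804] [21.3 97.8] [ 0.3929 -0.3117  0.036 ]
[65, 58, 24, 75, 269] [81.3 95.2] [ 0.4151 -0.3044  0.036 ]
[172, 182, 78, 39, 2803] [211.9 201.6] [ 0.4718 -0.3326  0.036 ]
[382, 182, 74, 39, 2629] [416.9 201.8] [ 0.5545 -0.3093  0.036 ]
20 238 391 [ 0.4957 -0.258   0.051 ] 0.0498
60 241 388 [ 0.4989 -0.2696  0.051 ] 0.0492
100 243 386 [ 0.5024 -0.282   0.051 ] 0.0493
140 247 386 [ 0.5068 -0.2949  0.051 ] 0.0494
```

Laterally the blank is centred on the bars to within about 1 mm. There's no contact yet, so I'll keep creeping down.

Request:
{"name": "arm_command", "arguments": {
  "increments": [
    [[0,0,-0.05],[0,0,0],-1],
    [[0,0,-0.1],[0,0,0],-1],
    [[0,0,-0.15],[0,0,0],-1],
    [[0,0,-0.2],[0,0,0],-1],
    [[0,0,-0.2],[0,0,0],-1],
    [[0,0,-0.2],[0,0,0],-1],
    [[0,0,-0.2],[0,0,0],-1],
    [[0,0,-0.2],[0,0,0],-1]
  ]
}}

```text
time: 19.0
ee_pos: [0.5224, -0.3498, -0.0027]
tcp_rot: [[-0.272, 0.962, 0.0], [0.962, 0.272, -0.0], [-0.0, 0.0, -1.0]]
wrist_force: [1.3, 0.0, -0.9]
grip_width: 0.0487
finger_force: 62.3
```

Request:
{"name": "arm_command", "arguments": {
  "increments": [
    [[0,0,-0.03],[0,0,0],-1],
    [[0,0,-0.06],[0,0,0],-1],
    [[0,0,-0.09],[0,0,0],-1],
    [[0,0,-0.12],[0,0,0],-1],
    [[0,0,-0.12],[0,0,0],-1],
    [[0,0,-0.12],[0,0,0],-1],
    [[0,0,-0.12],[0,0,0],-1],
    [[0,0,-0.12],[0,0,0],-1]
  ]
}}

```text
time: 20.0
ee_pos: [0.5225, -0.3499, -0.0033]
tcp_rot: [[-0.272, 0.962, -0.0], [0.962, 0.272, -0.0], [-0.0, -0.0, -1.0]]
wrist_force: [-1.2, 0.7, 5.7]
grip_width: 0.0489
finger_force: 63.2
```

Contact reads 5.7 N at exactly the predicted height. Now I'll release gently and back off upward.

Request:
{"name": "arm_command", "arguments": {
  "increments": [
    [[0,0,0.05],[0,0,0],-1],
    [[0,0,0.05],[0,0,0],0.2],
    [[0,0,0.05],[0,0,0],0.25],
    [[0,0,0.05],[0,0,0],0.35],
    [[0,0,0.05],[0,0,0],0.5],
    [[0,0,0.05],[0,0,0],0.6],
    [[0,0,0.05],[0,0,0],0.6],
    [[0,0,0.05],[0,0,0],0.6]
  ]
}}

```text
time: 21.0
ee_pos: [0.5224, -0.3498, -0.0034]
tcp_rot: [[-0.272, 0.962, 0.0], [0.962, 0.272, -0.0], [-0.0, 0.0, -1.0]]
wrist_force: [0.0, -0.0, -0.3]
grip_width: 0.0685
finger_force: 0.0
```

Request:
{"name": "arm_command", "arguments": {
  "increments": [
    [[0,0,0.5],[0,0,0],0.6],
    [[0,0,1.5],[0,0,0],0.6],
    [[0,0,3],[0,0,0],0.6],
    [[0,0,6],[0,0,0],0.6],
    [[0,0,10],[0,0,0],0.6],
    [[0,0,14],[0,0,0],0.6],
    [[0,0,18],[0,0,0],0.6],
    [[0,0,20],[0,0,0],0.6]
  ]
}}

```text
time: 22.0
ee_pos: [0.5236, -0.3501, 0.1999]
tcp_rot: [[-0.272, 0.962, 0.003], [0.962, 0.272, -0.002], [-0.003, 0.003, -1.0]]
wrist_force: [0.4, -0.2, -0.2]
grip_width: 0.068
finger_force: 0.0
```

```bash
python3 - <<'E'
from h import *
w=arm.get_image('wrist');s=arm.get_state();print(s['ee_pos'],s['time'],s['grip_width'])
cv2.imwrite('pics/end.png',w['img'][:,:,::-1])
I=w['img'].astype(int)
m=((I[...,0]<115)&(I[...,0]>50)&(I[...,0]-I[...,2]>28)&(I[...,1]<I[...,0]*.62)).astype(np.uint8)
n,l,st,c=cv2.connectedComponentsWithStats(m,connectivity=4)
for i in range(1,n):
    if st[i,4]>80 and onz(w,*c[i],.036)[1]<-.2: print(st[i].tolist(),onz(w,*c[i],.036).round(4))
L=cv2.GaussianBlur(w['img'],(3,3),0).astype(np.float32)
R=np.array([-.272,.962]);Y=np.array([.962,.272]);C=np.array([.5037,-.2886])
# profiles in the stand's frame on the plane of the blank's top
def prof(o,d,n):
    ts=np.arange(*n,.0005);px=np.array([proj(w,[*(o+d*t),.05]) for t in ts]).astype(np.float32)
    a=cv2.remap(L,px[:,:1],px[:,1:],cv2.INTER_LINEAR)[:,0]; g=np.linalg.norm(np.diff(a,axis=0),axis=1); k=g.argmax(); return round(float(ts[k]+.00025),4),round(float(g[k]))
for x in (-.06,-.02,.0,.02,.06): print('x',x,'y edges',prof(C+R*x,Y,(-.035,-.015)),prof(C+R*x,Y,(.015,.035)))
for y in (-.015,0,.015): print('y',y,'x ends',prof(C+Y*y,R,(-.09,-.07)),prof(C+Y*y,R,(.07,.09)))
E
```

```text
[ 0.52428195 -0.35055178  0.20136918] 22.05 0.06836726631023335
[250, 66, 36, 13, 468] [ 0.4528 -0.2657  0.036 ]
[343, 66, 35, 14, 447] [ 0.5352 -0.2426  0.036 ]
[175, 86, 27, 37, 312] [ 0.3922 -0.3155  0.036 ]
[253, 142, 35, 14, 470] [ 0.4722 -0.3338  0.036 ]
[341, 142, 33, 15, 438] [ 0.5544 -0.3106  0.036 ]
x -0.06 y edges (-0.0232, 21) (0.0253, 24)
x -0.02 y edges (-0.0232, 23) (0.0243, 6)
x 0.0 y edges (-0.0237, 17) (0.0248, 9)
x 0.02 y edges (-0.0232, 22) (0.0248, 17)
x 0.06 y edges (-0.0232, 14) (0.0248, 14)
y -0.015 x ends (-0.0787, 19) (0.0808, 14)
y 0 x ends (-0.0792, 21) (0.0808, 10)
y 0.015 x ends (-0.0782, 19) (0.0808, 14)
```

```bash
python3 -c "
from workcell import arm
print(arm.sign_off())"
```

```text
the job is handed in; nothing more can be done
None
```

The bottom blank is drawn out and lies flat across the stand's bars, square and about 1 mm off centre; the other three blanks stayed in the column, and the job was handed in at about 22 s.

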